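Lock a circuit board down in the test press

ROBOT

A 6-joint arm with a two-finger parallel gripper is mounted at the origin on the work surface. World frame = base frame: x ahead of the robot, y to its left, z up, the work surface at z = 0. Lengths are in m, angles in rad, forces in N, time in s.
With the tool pointing down it reaches from about 0.275 to 0.825 m from the base axis. Payload 4.9 kg.
Tool frame: the origin (TCP) lies at the very end of the fingers, on their centre line; the grasp point (between the pads) lies 19 mm behind it; z points along the fingers, y is the direction in which the jaws open and shut (so a half turn about z gives the same grasp; the last joint's range is limited). The gripper opens to 85 mm and grips with 20 to 120 N. Pads are 22 mm wide; open, the fingers measure 114 mm over their backs; the gripper's body (76 mm by 85 mm) begins 54 mm behind the grasp point. The pads swing forward as they close: fully open they stand 13 mm farther back than shut.
Start: joints at [-0.134, 0.326, -0.193, 1.052, 0, 1.437], TCP at [0.55, 0, 0.231] pointing down, gripper open.
Joint ranges: [-2.65, 2.65], [-0.97, 1.79], [-1.3, 1.35], [-1.93, 2.1], [-1.47, 1.37], [-3.14, 3.14]. Speed limits (rad/s): [2.57, 2.57, 3.14, 3.14, 3.14, 3.14].

INTERFACE

Orientations are given as a unit quaternion [x, y, z, w].
In Python, from station import arm gives the robot as it stands.
- The arm moves only by the tool carry_out, never from a script. Its argument "increments" is a list of rows, each a list of 3 entries, a list of its own where there are three numbers: the turn, a rotation vector about the tool's x, y, z in degrees, then the shift along the tool's x, y, z in mm, then the finger opening in mm, from 0 to 85.4. A call has 1 to 8 rows; each row shifts and turns the commanded pose from where the row before left it, along the tool's axes as they then stand; what a row does not reach is not made up. A row lasts 1/8 s, in which the tool goes at most 62.5 mm and 10.7 degrees, less where a joint would pass 70% of its speed; a pose out of reach is approached as far as the arm can. A call is refused whole if a number of a shift passes 62.5 or a number of a turn 10.7, either way. A call with a gripper value outside its range is refused whole. The fingers move at their own pace and stop on an object; the grip force is fixed at half the most. Time passes only in rows, so rows that do not move let the fingers close. It gives the time, the measured TCP pose, the force and the opening at its end, in the units of the state.
- arm.read_state(): the state, without advancing time (a new reading comes with each control period).
- arm.read_camera(name): name is "scene" or "side" or "wrist"; returns (picture, depth): 384x512x3 uint8, red, green, blue; 384x512 float32, m along the optical axis (not along the pixel's ray), 0 where there is no reading.
- arm.calibration(name): a dict with "camera_matrix" (3x3 intrinsics, pixels), "T" (4x4, takes a point from camera to world coordinates). Camera axes: x right, y down, z forward; pixel columns grow to the right and rows downward; lengths in m; the calibration is good to about 2 mm. The wrist camera is an equidistant fisheye: a pixel r from the principal point sees the ray r / f radians off the axis. A picture is of the moment at which its call begins: read the wrist's pose just before it. calibration takes no time and is no camera call; for the wrist camera it gives the pose at the moment of the call.
- arm.hand_in(): hands the job in, once; it reports no verdict.
The state is a dict: "time_s": time; "qpos": joint angles; "joint_vel": joint speeds; "effort": joint torques, N m; "ee_pos": TCP position; "orientation": TCP orientation; "wrist_force": force on the tool from outside, world axes, zero at the start; "moment": the same for the moment, N m; "opening": opening from 0.0 (shut) to 1.0 (fully open).
Only numpy, scipy, OpenCV 4.12 (cv2) and the standard library are available. Lean on these libraries where they do the work, as an engineer would, in place of code of your own. Each camera call takes 0.05 s, during which the arm holds its last target. There are 200 camera calls.

TASK

Press the round circuit board onto its test pins: slide the safety catch at the side of the press outwards to free the U-shaped handle, bring the handle gently all the way down, then slide the catch fully back in so that it locks the handle down. Leave the other things on the bench where they are.

Things in the scene. Friction and masses are not known exactly. Their poses are not given: they have to be found in the camera images.
- jig: Grey bench press for circuit boards, bolted down on a dark base plate (x +-115, y -190 to +100, 20 mm thick). A white round board, 80 mm wide, lies in a black nest under its head (head top 161 mm, fixed steel knob on it to 181 mm: leave it). Origin: on the bench under the board's centre. x points to the column at the back (the handle comes down to -x), y left, z up; catch on the -y side
- pivot (a point): Middle of the handle's level pivot axis, at (35, 0, 135) mm in the jig's frame; the axis runs along the jig's y
- bar_mid (a point): Middle of the handle's grip bar: black round bar 16 mm thick along the jig's y, 150 mm from the pivot axis, 102 mm clear between two flat steel arms (10 mm thick in y, 12 mm wide, centred 56 mm either side). Nothing else is within 45 mm of the bar's middle at any angle, so it can be pinched from above, fingers closing along the jig's x; it turns between the fingers on the way
- press_handle (a joint): Handle angle, rad: 0 = up (arms 80 deg above level, leaning to -x); grows as the bar swings to -x and down; stop at 1.309 = fully down (arms 5 deg above level; bar at x -114, z 148 mm in the jig's frame). Stiff: stays where left, 3 to 7 N at the bar; the last 0.25 rad press the board on its spring pins. Starts at 0 to 0.1; with the catch in it is blocked soon after (about 0.2)
- tab_top (a point): Centre of the top of the catch's upright steel tab, 28 mm (jig x) x 14 mm (jig y), standing 36 mm high on its slide; top 206 mm above the bench. With the catch in it is at x -6, y -125 mm in the jig's frame. The handle's right arm, when up, is 62 mm nearer the jig's middle and rises to 289 mm
- catch (a joint): Catch slide, m: 0 = fully in (locked: its square steel tongue is in the way of the handle's right arm, both with the handle up and with it down), 0.030 = fully out, along the jig's -y; the tongue clears the arm from about 0.022. Friction 2 N; stays where it is left. Starts at 0 to 0.003
- board (a joint): How far the board is pressed down on its spring pins, m: 0 = free, about 0.0035 with the handle fully down
- spool: Bystander: grey spool 60 mm wide, 46 mm high, upright left of the press; origin at its underside
- parts_cup: Bystander: open white cup 72 mm wide, 42 mm high, left of the press; origin at its underside
- flux_bottle: Bystander: white bottle 42 mm wide, 85 mm high, behind the catch; origin at its underside
- screwdriver: Bystander: screwdriver 170 mm long lying in front of the press; origin at its underside
- wrench: Bystander: steel wrench 130 mm long lying on the bench on the right; origin at its underside
- spare_board: Bystander: spare round white board 80 mm wide lying on the bench on the left; origin at its underside
- clip: Bystander: black rubber-covered clip 55 x 14 x 12 mm lying on the left; origin at its underside

How it is judged:
On the way, in this order (a step that is already met when the one before it is completed fails the run):
1. the catch is slid out while the handle is still up (value of joint catch above 0.02 m and value of joint press_handle below 0.3 rad), for 0.1 s.
2. the handle is fully down and the board pressed on its pins (value of joint press_handle above 1.25 rad and value of joint board above 0.0022 m), for 0.2 s.
3. the catch is fully back in with the handle down (value of joint catch below 0.004 m and value of joint press_handle above 1.25 rad), for 0.2 s.
At the end, for the whole second after the job is handed in: The handle is down (joint above 1.25 of 1.309 rad), the board pressed at least 2.2 mm onto its pins, and the catch back in to within 4 mm of its inner end (all of step 3 and value of joint board above 0.0022 m); the robot touches nothing.
It fails at once if the handle is swung faster than 2 rad/s (velocity of joint press_handle above 2 rad/s).
It fails at once if another thing on the bench is moved more than 30 mm (distance of any of spool, parts_cup, flux_bottle, screwdriver, wrench, spare_board, clip from where it was at the start of the episode above 0.03 m).
It also fails if it takes over 51 s, if anything falls off the work surface, if the arm or the gripper's body presses on something with over 40 N, if the wrist force passes 120 N, or if a joint passes its speed limit or range.

## Working session

There is one attempt and no reset: what is moved stays moved. The work goes in short steps, Python scripts to look and compute and a tool call to move; the robot and the scene stay as the last step left them, time stands still between calls to the robot, and variables do not carry over. Pictures are saved under pics/ and viewed, on a budget of 10 in all, crops included, one or two more only if the job needs it, and the job is handed in when it is done.

Besides the shell and the picture viewer there is one more tool, called after "Emit:" as name([rows], argument=value, ...), one row to a line, values as JSON. carry_out: Moves the arm, as the interface text tells. Its arguments: {"type":"object","properties":{"increments":{"type":"array"}},"required":["increments"]}

```bash
mkdir -p pics; ls; python3 - <<'E'
from station import arm
import cv2,numpy as np
for n in ("scene","side"):
    p,d=arm.read_camera(n); c=arm.calibration(n)
    cv2.imwrite(f"pics/{n}0.png",p[:,:,::-1]); np.savez(f"pics/{n}0.npz",p=p,d=d,K=c["camera_matrix"],T=c["T"])
    print(n,np.round(c["T"],3).tolist(),c["camera_matrix"][0][0],(d>0).mean())
s=arm.read_state();print(s)
E
```

```text
pics
scene [[0.446, 0.587, -0.675, 1.397], [0.895, -0.295, 0.334, -0.412], [-0.003, -0.754, -0.657, 0.979], [0.0, 0.0, 0.0, 1.0]] 448.7677179219324 0.9945170084635416
side [[-0.894, -0.218, 0.391, 0.113], [-0.447, 0.439, -0.779, 0.901], [-0.002, -0.872, -0.49, 0.723], [0.0, 0.0, 0.0, 1.0]] 353.6153348031985 0.9961496988932291
{'time_s': 0.1, 'qpos': array([-1.34140422e-01,  3.25623021e-01, -1.92554389e-01,  1.05259253e+00,
        1.82172721e-05,  1.43660779e+00]), 'joint_vel': array([ 0.00026443,  0.00066225,  0.00094165, -0.00039426, -0.00267897,
       -0.00125494]), 'effort': array([-1.46897491e-01, -4.06805384e+01,  2.49578458e+01, -5.87485638e-01,
        1.23041122e-03,  3.33718512e-03]), 'ee_pos': array([5.49836152e-01, 7.19122879e-05, 2.31612625e-01]), 'orientation': array([7.07089771e-01, 7.07123791e-01, 1.52421319e-05, 4.97220036e-06]), 'wrist_force': array([-0.3213696 ,  0.97167787,  0.536809  ]), 'moment': array([ 0.00784091,  0.03766415, -0.02643556]), 'opening': 1.0001762536964047}
```

View pics/scene0.png

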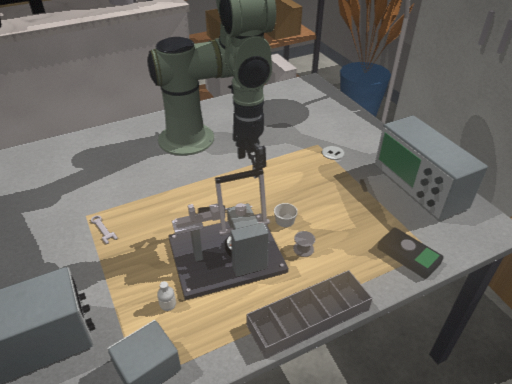

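View pics/side0.png

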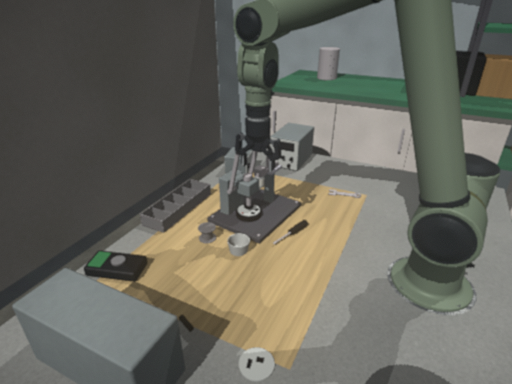

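The scene view shows the press near the middle, with its base plate around (170-285, 210-290), the grip bar at (240,176) and the catch tab near (185,222). The side view shows the board at (248,212). Next I'll measure the plate, bar and tab from depth.

```bash
cat > h.py <<'E'
import numpy as np,cv2
def cloud(d,K,T):
    v,u=np.mgrid[:d.shape[0],:d.shape[1]]
    K=np.array(K);T=np.array(T)
    P=np.stack([(u-K[0,2])/K[0,0]*d,(v-K[1,2])/K[1,1]*d,d],-1)
    W=P@T[:3,:3].T+T[:3,3]; W[d<=0]=np.nan
    return W
E
python3 - <<'E'
from h import *
for n in("scene","side"):
    z=np.load(f"pics/{n}0.npz");W=cloud(z["d"],z["K"],z["T"]);p=z["p"].astype(int)
    m=(W[...,2]>.013)&(W[...,2]<.027)&(p.max(-1)<90)&(W[...,0]>.3)&(W[...,0]<.95)&(abs(W[...,1])<.35)
    k,l,st,c=cv2.connectedComponentsWithStats(m.astype(np.uint8))
    i=1+st[1:,4].argmax();pts=W[l==i];print(n,st[i],pts[:,2].mean())
    r=cv2.minAreaRect(pts[:,:2].astype(np.float32)*1000);print(r,cv2.boxPoints(r).round().tolist())
    # tall stuff
    for lo,hi in((.195,.215),):
        t=(W[...,2]>lo)&(W[...,2]<hi)&(W[...,0]>.4)&(W[...,0]<.9)&(abs(W[...,1])<.35)
        k,l,st,c=cv2.connectedComponentsWithStats(t.astype(np.uint8))
        for j in range(1,k):
            if st[j,4]>5:print("  z",lo,st[j].tolist(),(np.median(W[l==j],0)*1000).round(),(np.nanmin(W[l==j],0)*1000).round(),(np.nanmax(W[l==j],0)*1000).round(),p[l==j].mean(0).round())
z=np.load("pics/scene0.npz");W=cloud(z["d"],z["K"],z["T"])
print((W[168:184:3,218:268:6]*1000).round().tolist())
im=cv2.imread("pics/scene0.png")[140:300,150:300];cv2.imwrite("pics/c0.png",cv2.resize(im,None,fx=3.7,fy=3.7,interpolation=2))
E
```

```text
scene [ 170  233  118   64 2722] 0.01909779058071363
((620.4093627929688, -104.55752563476562), (287.6674499511719, 205.56185913085938), 81.80787658691406) [[498.0, -232.0], [702.0, -262.0], [743.0, 23.0], [539.0, 52.0]]
  z 0.195 [260, 195, 6, 8, 33] [643.  -7. 205.] [631. -11. 197.] [649.  -1. 214.] [124. 115. 107.]
  z 0.195 [188, 204, 7, 11, 57] [ 596. -182.  204.] [ 574. -190.  195.] [ 605. -173.  209.] [140. 131. 129.]
  z 0.195 [218, 205, 6, 9, 36] [ 628. -117.  205.] [ 618. -121.  195.] [ 633. -111.  214.] [117. 111. 110.]
side [ 208  190   93   51 1425] 0.019861910147457435
((600.6757202148438, -96.44236755371094), (288.075927734375, 226.24298095703125), 81.32418823242188) [[467.0, -222.0], [691.0, -256.0], [734.0, 29.0], [511.0, 63.0]]
  z 0.195 [266, 156, 4, 4, 7] [ 595. -175.  197.] [ 587. -179.  196.] [ 601. -172.  205.] [78. 76. 76.]
  z 0.195 [251, 159, 6, 6, 21] [ 619. -111.  204.] [ 613. -118.  196.] [ 629. -107.  214.] [114. 111. 111.]
  z 0.195 [232, 171, 5, 6, 23] [634.  -1. 206.] [628.  -6. 196.] [644.   3. 214.] [116. 113. 113.]
[[[224.0, 39.0, -2.0], [234.0, 58
[... 455 characters left out ...]
, 285.0], [622.0, -36.0, 285.0], [623.0, -20.0, 279.0], [627.0, -6.0, 277.0], [334.0, 173.0, 1.0]], [[602.0, -108.0, 287.0], [610.0, -96.0, 288.0], [613.0, -81.0, 285.0], [619.0, -68.0, 284.0], [623.0, -53.0, 281.0], [321.0, 110.0, 1.0], [602.0, -10.0, 250.0], [629.0, -6.0, 269.0], [348.0, 165.0, 1.0]], [[611.0, -112.0, 285.0], [613.0, -97.0, 282.0], [616.0, -83.0, 278.0], [313.0, 68.0, -2.0], [324.0, 85.0, -1.0], [334.0, 103.0, 0.0], [345.0, 120.0, 2.0], [630.0, -7.0, 260.0], [361.0, 158.0, -1.0]], [[611.0, -113.0, 276.0], [309.0, 24.0, -2.0], [319.0, 42.0, -1.0], [331.0, 59.0, 1.0], [336.0, 79.0, -2.0], [347.0, 97.0, -1.0], [355.0, 116.0, -2.0], [632.0, -8.0, 252.0], [374.0, 152.0, -2.0]]]
```

View pics/c0.png

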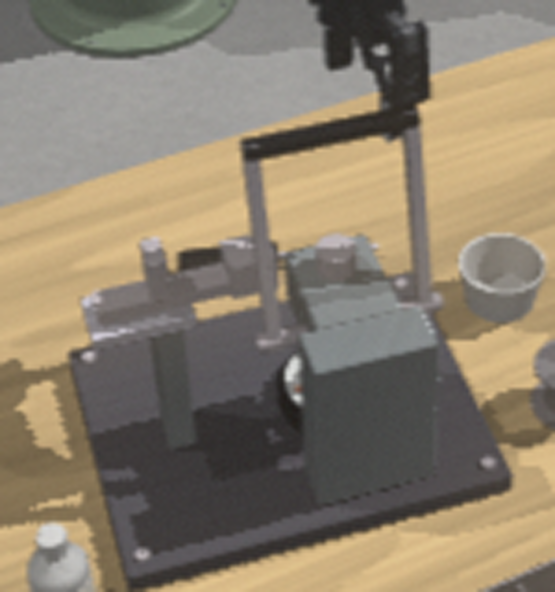

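Emit:
carry_out([
  [[0,0,0],[0,-10,-60],85],
  [[0,0,0],[0,0,-60],85],
  [[0,0,4],[-40,0,-20],85],
  [[0,0,4],[-45,12,0],85],
  [[0,0,0],[-45,12,0],85],
  [[0,0,0],[-45,12,0],60],
  [[0,0,0],[0,0,0],60],
  [[0,0,0],[0,0,0],60],
])

```text
time_s: 1.1
ee_pos: [0.5597, -0.178, 0.3704]
orientation: [0.755, 0.656, -0.0, -0.001]
wrist_force: [2.3, 0.0, -5.6]
opening: 0.701
```

```bash
python3 - <<'E'
from station import arm
import cv2,numpy as np
s=arm.read_state();print(s["ee_pos"],s["orientation"],s["time_s"],s["opening"])
c=arm.calibration("wrist");p,d=arm.read_camera("wrist")
cv2.imwrite("pics/w1.png",p[:,:,::-1]);np.savez("pics/w1.npz",p=p,d=d,K=c["camera_matrix"],T=c["T"])
print(np.round(c["T"],3),c["camera_matrix"],(d>0).mean())
E
```

```text
[ 0.55973946 -0.17804462  0.37037876] [ 7.54884065e-01  6.55857525e-01 -2.48919339e-04 -9.44575762e-04] 1.1 0.7010186824934769
[[ 0.99  -0.132 -0.046  0.572]
 [-0.14  -0.937 -0.321 -0.095]
 [-0.001  0.324 -0.946  0.514]
 [ 0.     0.     0.     1.   ]] [[297.31863964   0.         254.35213594]
 [  0.         297.31863964 192.02685372]
 [  0.           0.           1.        ]] 0.9959259033203125
```

View pics/w1.png

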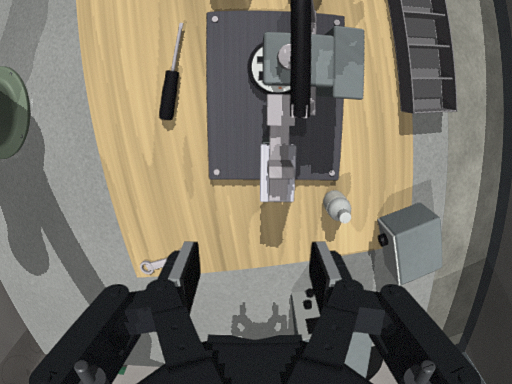

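The wrist view shows the plate with corners near (208,10), (343,13), (340,180) and (209,180). The bar runs down at (300,60), and the catch slide and tab are at (278,150-200). I'll locate them from this view.

```bash
cat >> h.py <<'E'
def wcloud(d,K,T):
    v,u=np.mgrid[:d.shape[0],:d.shape[1]].astype(float);K=np.array(K);T=np.array(T)
    q=cv2.fisheye.undistortPoints(np.stack([u,v],-1).reshape(-1,1,2),K,np.zeros(4)).reshape(*d.shape,2)
    P=np.concatenate([q*d[...,None],d[...,None]],-1)
    return P@T[:3,:3].T+T[:3,3]
E
python3 - <<'E'
from h import *
z=np.load("pics/w1.npz");p=z["p"].astype(int);W=wcloud(z["d"],z["K"],z["T"])*1000
roi=np.zeros(p.shape[:2],bool);roi[:215,195:375]=1
m=roi&(abs(W[...,2]-20)<8)&(p.max(-1)<100)
pts=W[m][:,:2];r=cv2.minAreaRect(pts.astype(np.float32));print(m.sum(),np.median(W[m][:,2]),r,cv2.boxPoints(r).round(1).tolist())
for n,lo,hi in(("tab",200,212),("bar",270,300),("knob",176,186)):
    t=roi&(W[...,2]>lo)&(W[...,2]<hi)
    k,l,st,c=cv2.connectedComponentsWithStats(t.astype(np.uint8))
    for j in range(1,k):
        if st[j,4]>15:
            q=W[l==j];print(n,st[j].tolist(),np.median(q,0).round(1),cv2.minAreaRect(q[:,:2].astype(np.float32)))
a=np.radians(-8.3);ex=np.array([np.cos(a),np.sin(a)]);ey=np.array([-ex[1],ex[0]])
print("org from plate",np.array(r[0])+45*ey)
E
```

```text
13144 20.799758116757744 ((601.8665161132812, -124.79606628417969), (338.1553039550781, 229.05418395996094), 81.64202880859375) [[464.0, -275.3999938964844], [690.5999755859375, -308.70001220703125], [739.7999877929688, 25.799999237060547], [513.0999755859375, 59.099998474121094]]
tab [268, 165, 27, 14, 356] [ 587.9 -179.9  206.6] ((588.3171997070312, -180.72291564941406), (13.517023086547852, 28.364704132080078), 82.19476318359375)
bar [290, 0, 22, 118, 2416] [609.3 -71.9 288.4] ((610.5336303710938, -70.57981872558594), (93.36662292480469, 16.491010665893555), 82.04273223876953)
knob [277, 44, 14, 26, 260] [610.1 -56.2 181.6] ((609.0161743164062, -56.36790466308594), (28.7520809173584, 13.928492546081543), 79.47106170654297)
knob [268, 160, 24, 3, 48] [ 588.5 -174.2  181.1] ((589.0245361328125, -174.3983612060547), (0.9326991438865662, 26.31755828857422), 82.53409576416016)
org from plate [608.36254516 -80.26740578]
```

Tab top is at (588.3, -180.5, 206) mm, the yaw is about -7.9°, and the jig origin is about (611.5, -57). The tab, knob and plate edge all agree on this. Now I'll go over the tab and descend.

Emit:
carry_out([
  [[0,0,0],[1,15,0],60],
  [[0,0,0],[0.5,13.5,0],60],
  [[0,0,0],[0,0,40],60],
  [[0,0,0],[0,0,40],60],
  [[0,0,0],[0,0,40],60],
  [[0,0,0],[0,0,20],60],
  [[0,0,0],[0,0,0],60],
  [[0,0,0],[0,0,0],60],
])

```text
time_s: 2.15
ee_pos: [0.5892, -0.1801, 0.2326]
orientation: [0.754, 0.656, 0.0, 0.001]
wrist_force: [2.2, -0.6, -4.5]
opening: 0.7
```

Emit:
carry_out([
  [[0,0,0],[0,0,20],60],
  [[0,0,0],[0,0,20],60],
  [[0,0,0],[0,0,13],60],
  [[0,0,0],[0,0,0],45],
  [[0,0,0],[0,0,0],20],
  [[0,0,0],[0,0,0],20],
  [[0,0,0],[0,0,0],20],
  [[0,0,0],[0,0,0],20],
])

```text
time_s: 3.15
ee_pos: [0.5881, -0.1807, 0.1796]
orientation: [0.755, 0.656, -0.0, 0.0]
wrist_force: [-5.7, 1.2, 6.1]
opening: 0.314
```

Emit:
carry_out([
  [[0,0,0],[-5,0,0],20],
  [[0,0,0],[-6,0,0],20],
  [[0,0,0],[-6,0,0],20],
  [[0,0,0],[-6,0,0],20],
  [[0,0,0],[-5,0,0],20],
  [[0,0,0],[-2,0,0],20],
  [[0,0,0],[0,0,0],20],
  [[0,0,0],[0,0,0],20],
])

```text
time_s: 4.15
ee_pos: [0.584, -0.2089, 0.1796]
orientation: [0.755, 0.656, 0.001, -0.001]
wrist_force: [-4.8, 6.5, 7.6]
opening: 0.308
```

Emit:
carry_out([
  [[0,0,0],[0,0,0],60],
  [[0,0,0],[0,0,0],60],
  [[0,0,0],[0,0,0],60],
  [[0,0,0],[0,0,-20],60],
  [[0,0,0],[0,0,-40],60],
  [[0,0,0],[0,0,-45],60],
  [[0,0,0],[0,0,-45],60],
  [[0,0,0],[0,0,-40],60],
])

```text
time_s: 5.15
ee_pos: [0.5846, -0.2106, 0.3699]
orientation: [0.755, 0.656, 0.0, 0.001]
wrist_force: [2.4, -0.8, -5.5]
opening: 0.704
```

```bash
cat > look.py <<'E'
import sys
from h import *
from station import arm
n=sys.argv[1];s=arm.read_state();c=arm.calibration("wrist");p,d=arm.read_camera("wrist")
cv2.imwrite(f"pics/{n}.png",p[:,:,::-1]);W=wcloud(d,c["camera_matrix"],c["T"])*1000
print(s["time_s"],s["ee_pos"],s["wrist_force"])
R=np.array([[.9905,-.1374],[.1374,.9905]]);J=W.copy();J[...,:2]=(W[...,:2]-[611.5,-57])@R.T
def rep(nm,m):
    k,l,st,_=cv2.connectedComponentsWithStats(m.astype(np.uint8))
    for j in range(1,k):
        if st[j,4]>40:print(nm,"jig",st[j].tolist(),np.median(J[l==j],0).round(1),J[l==j].min(0).round(1),J[l==j].max(0).round(1))
b=(abs(J[...,0])<180)&(abs(J[...,1])<200)
rep("tab",b&(J[...,1]<-90)&(abs(J[...,2]-206)<6)&(abs(J[...,0])<30))
rep("bar",b&(abs(J[...,1])<50)&(J[...,2]>190)&(J[...,2]<300)&(p.max(-1)<60))
rep("barlow",b&(abs(J[...,1])<45)&(J[...,2]>120)&(J[...,2]<190)&(J[...,0]<-80))
E
python3 look.py w2
```

```text
5.15 [ 0.5846375  -0.21058061  0.3699246 ] [ 2.40043946 -0.78169202 -5.50704667]
tab jig [241, 165, 26, 14, 360] [  -6.1 -153.8  206.6] [ -19.6 -161.5  201. ] [   7.3 -147.4  209.6]
bar jig [252, 0, 21, 66, 1371] [  0.5 -24.6 288.4] [ -6.9 -50.  280.9] [  8.4   3.7 291.6]
```

Emit:
carry_out([
  [[0,0,0],[40,2,0],60],
  [[0,0,0],[40,2,0],60],
  [[0,0,0],[40,2,0],60],
  [[0,0,0],[35.5,0,0],60],
  [[0,0,0],[0,0,0],60],
  [[0,0,0],[0,0,20],60],
  [[0,0,0],[0,0,20],60],
  [[0,0,0],[0,0,0],60],
])

```text
time_s: 6.2
ee_pos: [0.6109, -0.0579, 0.3259]
orientation: [0.755, 0.656, -0.001, -0.001]
wrist_force: [2.3, 1.0, -5.3]
opening: 0.704
```

Emit:
carry_out([
  [[0,0,0],[0,1,24],60],
  [[0,0,0],[0,0,25],60],
  [[0,0,0],[0,0,15],60],
  [[0,0,0],[0,0,0],40],
  [[0,0,0],[0,0,0],25],
  [[0,0,0],[0,0,0],12],
  [[0,0,0],[0,0,0],12],
  [[0,0,0],[0,0,0],12],
])

```text
time_s: 7.2
ee_pos: [0.6134, -0.0575, 0.2657]
orientation: [0.755, 0.656, 0.001, 0.001]
wrist_force: [-0.5, -0.3, 2.9]
opening: 0.164
```

Emit:
carry_out([
  [[0,0,0],[0,-7.6,2.0],12],
  [[0,0,0],[0,-7.5,2.4],12],
  [[0,0,0],[0,-7.4,2.7],12],
  [[0,0,0],[0,-7.2,3.2],12],
  [[0,0,0],[0,-7.0,3.5],12],
  [[0,0,0],[0,-6.9,3.8],12],
  [[0,0,0],[0,-6.6,4.2],12],
  [[0,0,0],[0,-6.4,4.6],12],
])

```text
time_s: 8.2
ee_pos: [0.5583, -0.0496, 0.2385]
orientation: [0.755, 0.656, 0.002, 0.002]
wrist_force: [6.2, -1.1, 1.6]
opening: 0.165
```

Emit:
carry_out([
  [[0,0,0],[0,-6.1,4.9],12],
  [[0,0,0],[0,-5.9,5.2],12],
  [[0,0,0],[0,-5.6,5.5],12],
  [[0,0,0],[0,-5.3,5.8],12],
  [[0,0,0],[0,-5.0,6.1],12],
  [[0,0,0],[0,-4.7,6.3],12],
  [[0,0,0],[0,-4.3,6.5],12],
  [[0,0,0],[0,-4.0,6.8],12],
])

```text
time_s: 9.2
ee_pos: [0.5181, -0.0439, 0.1908]
orientation: [0.755, 0.656, 0.002, 0.001]
wrist_force: [8.7, 0.0, -2.8]
opening: 0.163
```

Emit:
carry_out([
  [[0,0,0],[0,-3.6,6.9],12],
  [[0,0,0],[0,-3.3,7.2],12],
  [[0,0,0],[0,-2.9,7.3],12],
  [[0,0,0],[0,-2.4,7.4],12],
  [[0,0,0],[0,-2.1,7.6],12],
  [[0,0,0],[0,-1.7,7.7],12],
  [[0,0,0],[0,-1.3,7.7],12],
  [[0,0,0],[0,-0.9,7.8],12],
])

```text
time_s: 10.2
ee_pos: [0.4992, -0.0411, 0.1311]
orientation: [0.755, 0.656, 0.001, 0.001]
wrist_force: [7.6, 0.6, -1.6]
opening: 0.165
```

Emit:
carry_out([
  [[0,0,0],[0,0,2],12],
  [[0,0,0],[0,0,2],12],
  [[0,0,0],[0,0,0],12],
  [[0,0,0],[0,0,0],12],
])

```text
time_s: 10.7
ee_pos: [0.4988, -0.0411, 0.127]
orientation: [0.755, 0.656, 0.001, 0.0]
wrist_force: [6.5, 0.1, -2.9]
opening: 0.162
```

```bash
python3 look.py w3
```

```text
10.7 [ 0.49875812 -0.04110104  0.12697982] [ 6.54750969  0.11927155 -2.87607541]
bar jig [57, 303, 397, 81, 20424] [-113.5   12.6  210.1] [-178.2  -11.8  190. ] [-49.6  22.4 228.6]
barlow jig [129, 190, 218, 160, 12868] [-115.3   11.4  164.9] [-161.   -41.3  129.7] [-80.  45. 190.]
```

View pics/w3.png

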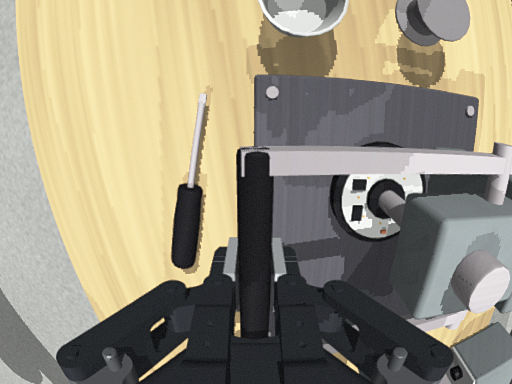

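The view shows the bar at (255,160-330), still between the fingers, with the left arm running right at row 160 to the pivot. I'll get the heights from depth.

```bash
cat > ang.py <<'E'
from h import *
from station import arm
s=arm.read_state();c=arm.calibration("wrist");p,d=arm.read_camera("wrist")
W=wcloud(d,c["camera_matrix"],c["T"])*1000
R=np.array([[.9905,-.1374],[.1374,.9905]]);J=W.copy();J[...,:2]=(W[...,:2]-[611.5,-57])@R.T
print(s["time_s"],s["ee_pos"],s["wrist_force"])
m=(J[...,1]>-45)&(J[...,1]<45)&(abs(J[...,0]+114)<9)&(J[...,2]>120)&(J[...,2]<175)&(p.max(-1)<70)
for lo in range(-40,45,10):
    q=J[m&(abs(J[...,1]-lo)<5)]
    if len(q)>20:print(lo,len(q),"bar top",np.percentile(q[:,2],95).round(1),np.median(q[:,0]).round(1))
q=J[(abs(J[...,1]-56)<4)&(J[...,0]>-95)&(J[...,0]<20)&(J[...,2]>125)&(J[...,2]<180)&(p.min(-1)>110)]
f=np.polyfit(q[:,0],q[:,2],1);print("arm",len(q),"elev deg",np.degrees(np.arctan(-f[0])),"z at -114",np.polyval(f,-114))
E
python3 ang.py
```

```text
10.75 [ 0.49876731 -0.04107902  0.12696719] [ 5.24199306  0.11878123 -4.08872261]
-40 91 bar top 158.4 -113.2
-30 363 bar top 158.7 -114.2
-20 410 bar top 158.8 -114.2
-10 513 bar top 165.2 -114.2
0 749 bar top 172.4 -114.1
10 840 bar top 168.6 -114.1
20 664 bar top 158.7 -114.1
30 726 bar top 158.8 -113.6
40 799 bar top 158.8 -113.6
arm 3212 elev deg 5.553218573916491 z at -114 156.4925758653544
```

Emit:
carry_out([
  [[0,0,0],[0,0,3],12],
  [[0,0,0],[0,0,3],12],
  [[0,0,0],[0,0,3],12],
  [[0,0,0],[0,0,0],12],
])

```text
time_s: 11.3
ee_pos: [0.4987, -0.0411, 0.1237]
orientation: [0.755, 0.656, 0.001, 0.001]
wrist_force: [-11.8, 3.8, 49.6]
opening: 0.163
```

```bash
python3 ang.py
```

```text
11.3 [ 0.49868655 -0.04113199  0.12370073] [-11.8050524    3.82602221  49.58591072]
-40 58 bar top 155.9 -112.5
-30 362 bar top 156.7 -114.3
-20 409 bar top 156.7 -114.3
-10 522 bar top 162.1 -114.3
0 750 bar top 169.1 -114.2
10 844 bar top 168.1 -113.8
20 669 bar top 156.7 -114.2
30 733 bar top 156.7 -113.8
40 809 bar top 156.7 -114.2
arm 3291 elev deg 4.789633144442414 z at -114 154.44493471353883
```

The handle is at its stop: bar top at 156.7 mm, and the wrist force rose to about 50 N. I'll release and rise.

Emit:
carry_out([
  [[0,0,0],[0,0,-3],12],
  [[0,0,0],[0,0,0],30],
  [[0,0,0],[0,0,0],60],
  [[0,0,0],[0,0,0],60],
  [[0,0,0],[0,0,-20],60],
  [[0,0,0],[0,0,-40],60],
  [[0,0,0],[0,0,-40],60],
  [[0,0,0],[0,0,-20],60],
])

```text
time_s: 12.35
ee_pos: [0.4987, -0.0414, 0.2425]
orientation: [0.755, 0.656, 0.0, 0.0]
wrist_force: [3.0, -0.9, -6.4]
opening: 0.703
```

```bash
python3 ang.py; python3 look.py w4
```

```text
12.35 [ 0.49873233 -0.04141723  0.24251928] [ 3.01000983 -0.92453639 -6.40497111]
-40 168 bar top 157.0 -114.1
-30 178 bar top 157.0 -114.1
-20 185 bar top 157.3 -114.1
-10 194 bar top 157.1 -114.0
0 202 bar top 157.5 -114.0
10 210 bar top 157.4 -113.2
20 217 bar top 157.3 -114.0
30 221 bar top 157.3 -113.9
40 237 bar top 157.1 -113.9
arm 1186 elev deg 4.98893986544858 z at -114 154.9380230514311
12.4 [ 0.49965587 -0.04161889  0.24435132] [ 3.06999434 -0.30669038 -4.4031298 ]
tab jig [347, 349, 29, 17, 344] [  -7.9 -150.   206.2] [ -21.3 -161.7  200. ] [   7.5 -145.7  208.5]
bar jig [105, 242, 95, 72, 1810] [-144.9    7.6  284.9] [-174.    -9.9  250.8] [-142.4   14.8  300. ]
bar jig [309, 242, 93, 73, 1805] [-81.5   7.4 283.8] [-83.6 -10.6 250.1] [-52.4  14.7 300. ]
barlow jig [244, 143, 19, 103, 1847] [-113.8    3.6  155.5] [-122.   -44.9  149.2] [-106.1   45.   158.9]
```

The handle stayed down (5.0° elevation). Next I'll go back to the tab.

Emit:
carry_out([
  [[0,0,0],[0,0,-20],60],
  [[0,0,0],[-40,27,0],60],
  [[0,0,0],[-40,27,0],60],
  [[0,0,0],[-40,27,0],60],
  [[0,0,0],[-34,26,0],60],
  [[0,0,0],[0,0,0],60],
  [[0,0,0],[0,0,20],60],
  [[0,0,0],[0,0,0],60],
])

```text
time_s: 13.45
ee_pos: [0.581, -0.2074, 0.2381]
orientation: [0.755, 0.656, -0.001, -0.003]
wrist_force: [2.4, -0.4, -5.7]
opening: 0.702
```

Emit:
carry_out([
  [[0,0,0],[-0.8,3.5,10],60],
  [[0,0,0],[0,0,20],60],
  [[0,0,0],[0,0,20],60],
  [[0,0,0],[0,0,9],60],
  [[0,0,0],[0,0,0],40],
  [[0,0,0],[0,0,0],20],
  [[0,0,0],[0,0,0],20],
  [[0,0,0],[0,0,0],20],
])

```text
time_s: 14.45
ee_pos: [0.5839, -0.2096, 0.1832]
orientation: [0.755, 0.656, -0.002, -0.001]
wrist_force: [-5.5, 0.4, 0.7]
opening: 0.316
```

Emit:
carry_out([
  [[0,0,0],[4,0,0],20],
  [[0,0,0],[5,0,0],20],
  [[0,0,0],[5,0,0],20],
  [[0,0,0],[5,0,0],20],
  [[0,0,0],[5,0,0],20],
  [[0,0,0],[4,0,0],20],
  [[0,0,0],[0,0,0],20],
  [[0,0,0],[0,0,0],20],
])

```text
time_s: 15.45
ee_pos: [0.5879, -0.1821, 0.1832]
orientation: [0.755, 0.656, -0.002, -0.001]
wrist_force: [-5.9, 0.6, -1.1]
opening: 0.314
```

Emit:
carry_out([
  [[0,0,0],[2,0,0],20],
  [[0,0,0],[2,0,0],20],
  [[0,0,0],[1,0,0],20],
  [[0,0,0],[0,0,0],20],
])

```text
time_s: 15.95
ee_pos: [0.5882, -0.1798, 0.1832]
orientation: [0.755, 0.655, -0.004, 0.001]
wrist_force: [-6.3, -7.1, -1.8]
opening: 0.315
```

The tool stalled short of the commanded distance with a reaction force along -y, so the catch is at its inner end. I'll release, rise and check.

Emit:
carry_out([
  [[0,0,0],[-1,0,0],20],
  [[0,0,0],[0,0,0],40],
  [[0,0,0],[0,0,0],60],
  [[0,0,0],[0,0,0],60],
  [[0,0,0],[0,0,-20],60],
  [[0,0,0],[0,0,-50],60],
  [[0,0,0],[0,0,-50],60],
  [[0,0,0],[0,0,-50],60],
])

```text
time_s: 16.95
ee_pos: [0.5908, -0.178, 0.354]
orientation: [0.755, 0.656, 0.0, 0.0]
wrist_force: [2.4, -1.0, -5.8]
opening: 0.698
```

```bash
python3 look.py w5; python3 ang.py
```

```text
16.95 [ 0.59081692 -0.17796653  0.35397936] [ 2.43456556 -0.96802631 -5.78551505]
tab jig [239, 171, 27, 15, 376] [  -6.1 -123.3  206.7] [ -19.5 -131.2  200.2] [   7.3 -117.2  208.9]
barlow jig [154, 28, 15, 75, 991] [-111.5   -0.3  155.2] [-122.1  -44.9  145.9] [-105.4   44.8  158.6]
17.0 [ 0.59263497 -0.17875346  0.36142625] [2.55971811 0.37757803 0.64882056]
-40 98 bar top 157.4 -112.3
-30 106 bar top 157.1 -111.6
-20 105 bar top 157.3 -111.9
-10 103 bar top 157.1 -112.0
0 100 bar top 157.4 -111.8
10 98 bar top 157.3 -111.7
20 99 bar top 157.4 -111.4
30 97 bar top 157.4 -111.6
40 98 bar top 157.4 -111.0
arm 605 elev deg 4.934399548775221 z at -114 154.71899747984833
```

View pics/w5.png

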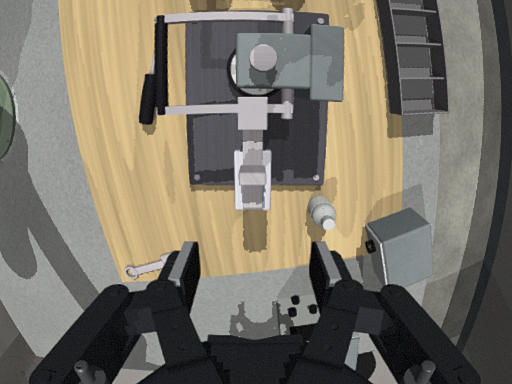

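The wrist view shows the handle flat (bar at (160,65)), the tongue block over the right arm at (252,108), the tab in at (252,180), and the gripper clear of everything.

```bash
python3 -c "
from station import arm
print(arm.hand_in(), arm.read_state()['time_s'])"
```

```text
the job is handed in; nothing more can be done
the job is handed in; nothing more can be done
```

The press is closed and locked. I slid the catch out about 29 mm with the handle still up, swung the handle down to its stop at about 0.4 rad/s, then slid the catch back in until it stopped. I handed the job in at about 17 s with the gripper raised clear; the hand-in gave no verdict.

- **Handle:** the arms read 4.9° above level (5° is fully down), and the top of the bar was at about 157 mm against 156 mm expected. It stayed there after I let go.
- **Catch:** the tab's centre read y = -123.3 mm against a nominal -125 mm. That is about 1.5 mm further in than where it started, and it stopped against its inner end. The tongue lies over the handle's right arm.
- **Correction on the way:** the first arc left the handle slightly short, by about 2 mm at the bar, because the fingers slipped on it. I pressed again and the wrist force rose to about 50 N at the stop. That is under the 120 N wrist limit. It is above the 40 N limit for the arm or gripper body, but only the fingers were in contact.
- **Not checked directly:** I didn't measure how far the board went down; I inferred it from the handle angle. I didn't measure the bystanders either, but the tool path stayed clear of them.

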